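# Tip the drawer of nuts into one corner

## Robot

A 6-joint arm with a two-finger parallel gripper is mounted at the origin on the work surface. World frame = base frame: x ahead of the robot, y to its left, z up, the work surface at z = 0. Lengths are in m, angles in rad, forces in N, time in s.
With the tool pointing down it reaches from about 0.35 to 0.775 m from the base axis. Payload 7.3 kg.
Tool frame: the origin (TCP) lies on the centre line of the jaws, within the pads' length; the fingertips stand 17 mm ahead of it and the grasp point (between the pads) lies 2 mm behind it (robot.tip_extent is the distance from the TCP to the fingertips, in m); z points along the fingers, y is the line along which they close (so a half turn about z gives the same grasp; the last joint's range is limited). The gripper opens to 92 mm and grips with 3 to 60 N. Pads are 19 mm wide; open, the fingers measure 130 mm over their backs; the gripper's body (75 mm by 190 mm) begins 47 mm behind the grasp point.
Start: joints at [0.956, 0.342, 1.524, -0, 1.275, -0.146], TCP at [0.237, 0.468, 0.244] pointing down, gripper open.
Joint ranges: [-2.53, 2.53], [-0.77, 2.02], [0.04, 2.7], [-1, 4.14], [0.28, 2.66], [-3.11, 3.11]. Speed limits (rad/s): [2.57, 2.57, 3.14, 3.14, 3.14, 3.14].

## Interface

Orientations are given as [roll, pitch, yaw] about the fixed x, y, z axes, in that order (R = Rz(yaw) Ry(pitch) Rx(roll)).
In Python, from cell import robot gives the robot as it stands.
- The arm moves only by the tool step_arm, never from a script. Its argument "motion" is a list of rows, each a list of 2 entries, a list of its own where there are three numbers: the shift along the tool's x, y, z in units of 60 mm (1.0 is 60 mm), then the turn about the tool's z in rad. In form: [[[x, y, z], spin], ...]. A call has 1 to 10 rows; each row is the pose to reach, as a shift and turn from the pose commanded when the call began, along the tool's axes at that moment; what a row does not reach only later rows make up. A row lasts 1/8 s, in which the tool goes at most 62.5 mm and 10.7 degrees, less where a joint would pass 70% of its speed; a pose out of reach is approached as far as the arm can. A call with a gripper value outside its range is refused whole. "hand" is the closure in counts, from 0 (fully open) to 255 (shut), set as the call begins (left out, the last holds). The fingers move at their own pace and stop on an object; "squeeze" is the grip in N (left out, the last holds). Time passes only in rows, so rows that repeat a pose let the fingers close. It gives the time, the measured TCP pose, the force, the opening and the grip force at its end, in the units of the state.
- robot.observe(): the state, without advancing time (a new reading comes with each control period).
- robot.read_camera(name): name is "side" or "top" or "wrist"; returns a dict with "pixels" (420x560x3 uint8, red, green, blue), "intrinsics" (3x3 intrinsics, pixels), "xyz" and "rotation" of the camera in the world; the wrist camera has in their place "T_tool_cam" (4x4, takes a point from camera to tool coordinates, whose origin is the TCP and whose axes are the flange's). Camera axes: x right, y up, looking along -z (the intrinsics and any distortion apply to the point x, -y, -z); pixel columns grow to the right and rows downward; lengths in m; the calibration is good to about 2 mm. A picture is of the moment at which its call begins: read the wrist's pose just before it. There is no depth.
- robot.hand_in(): hands the job in; it is judged then, once.
The state is a dict: "time": time; "qpos": joint angles; "qvel": joint speeds; "joint_efforts": joint torques, N m; "tool_pos": TCP position; "tool_rot": TCP orientation; "contact_force": force on the tool from outside, world axes, zero at the start; "torque": the same for the moment, N m; "opening": finger opening in m; "grip_force": force on a finger pad.
Only numpy, scipy, OpenCV 4.12 (cv2) and the standard library are available. Lean on these libraries where they do the work, as an engineer would, in place of code of your own. Each camera call takes 0.05 s, during which the arm holds its last target. There are 200 camera calls.

## Task

Take the top drawer by its pull and draw it right out of the clear drawer unit, then tip it in the air, front left-hand corner lowest (left as you face the pulls), until all four loose hex nuts have slid together into that corner. Finish still gripping the pull and holding the drawer steady and tipped like that, clear of the unit and well above the table. Spill no nut, and do not disturb the clamp, the painting stand, the vial or the loupe.

Things in the scene. Friction and masses are not known exactly. Their poses are not given: they have to be found in the camera images.
- unit: Clear plastic four-drawer unit, drawers one above another: 140 mm deep (x), 124 wide (y), 178 tall, walls and shelves 4 mm. Origin: centre of its underside, on the table. Its front with the pulls faces its own -x; +y is its left as you face the front. It stands firm and cannot be shifted. The top bay is 116 mm wide, 38 high, its floor 136 mm above the origin.
- drawer: Top drawer, a loose open clear tub 130 mm long (x), 110 wide (y), 34 tall, walls and floor 3 mm, front 4 mm, about 110 g. Origin: centre of its underside; axes as the unit's, z out of its mouth. It starts in the top bay, front sticking out 0 to 25 mm, slides out along the unit's -x with no stop (3 mm play each side) and comes free once its origin is over 135 mm from the unit's along that way.
- drawer_pull (a point): Middle of the top drawer's pull: a white upright tab on its front, 12 mm thick (y), standing 32 mm out from the front (x), 26 mm tall (z). The point is 18 mm out from the front, 17 mm above the drawer's underside, 83 mm from its origin towards -x. Axes as the drawer's. Can be pinched across its thickness from above.
- drawer_corner (a point): The inside front left corner of the top drawer, on its floor, where the two walls meet (61 mm towards -x and 52 mm towards +y from the drawer's origin, 3 mm up). Axes as the drawer's. The nuts are to gather here.
- nut1: Loose steel hexagon nut, 18 mm across flats, 11 mm tall, 16 g, lying flat on the top drawer's floor, origin at the centre of its lower face. It begins to slide on the plastic at a tilt of about 9 to 14 degrees and needs more where it also rubs along a wall.
- nut2: A second nut, the same.
- nut3: A third nut, the same.
- nut4: A fourth nut, the same.
- clamp: Steel spring clamp with black grips, 145 mm long, 70 wide, lying flat, 20 mm high, on the table to the left; origin under its pivot. Leave it alone.
- painting_stand: Grey plastic painting stand, 60 mm round foot, 87 mm tall, on the table to the right; origin at the centre of its underside. Leave it alone.
- vial: Cork-topped glass vial, 22 mm diameter, 58 mm tall, on the table to the right; origin at the centre of its underside. Leave it alone.
- loupe: Stubby aluminium magnifier loupe on a 42 mm round base, 36 mm tall, on the table to the left; origin at the centre of its underside. Leave it alone.
Mind the look-alikes: they are no part of the job. There is more than one size of the drawer; the one meant has the size given above.

How it is judged:
By the outcome, as a careful person would: the job done as asked, in the order asked, and still so for the second after the job is handed in, while the arm keeps its last pose, push and grip.
It also fails if it takes over 45 s, if anything falls off the work surface, if the arm or the gripper's body presses on something with over 40 N, if the wrist force passes 120 N, or if a joint passes its speed limit or range.

## Working session

There is one attempt and no reset: what is moved stays moved. The work goes in short steps, Python scripts to look and compute and a tool call to move; the robot and the scene stay as the last step left them, time stands still between calls to the robot, and variables do not carry over. Pictures are saved under pics/ and viewed, at most 10 in all, crops included, and the job is handed in when it is done.

Besides the shell and the picture viewer there is one more tool, called after "Call:" as a command line: name --argument value ..., lists and objects as JSON in quotes. step_arm: Moves the arm, as the interface text tells. Its arguments: {"type":"object","properties":{"motion":{"type":"array"},"hand":{"type":"number"},"squeeze":{"type":"number"}},"required":["motion"]}

```bash
mkdir -p pics; ls; python3 - <<'E'
from cell import robot
import cv2,numpy as np
print(robot.observe())
a=[]
for n in("side","top"):
    c=robot.read_camera(n); np.savez(f"pics/{n}0.npz",**{k:v for k,v in c.items()})
    cv2.imwrite(f"pics/{n}0.png",c["pixels"][:,:,::-1]); print(n,c["intrinsics"],c["xyz"],c["rotation"],c.keys())
E
```

```text
pics
{'time': 0.0, 'qpos': array([ 9.55995291e-01,  3.42691634e-01,  1.52499594e+00, -3.56499746e-05,
        1.27538925e+00, -1.45975876e-01]), 'qvel': array([-0.00065192,  0.00084924, -0.00038943,  0.00074005, -0.00163674,
       -0.00042752]), 'joint_efforts': array([-8.49002863e-04, -4.31245351e+01, -2.44217974e+01,  7.17921113e-02,
        5.61052572e-02, -1.39271883e-04]), 'tool_pos': array([0.23697683, 0.46805683, 0.24306843]), 'tool_rot': array([-3.14011931e+00, -1.82155842e-04,  2.67277776e+00]), 'contact_force': array([-0.87037134,  0.50783266,  0.25363907]), 'torque': array([ 0.05813577, -0.03690619, -0.07866571]), 'grip_force': 0.0, 'opening': 0.09173435798749455}
side [[399.78817745   0.         282.68066479]
 [  0.         399.78817745 208.21399067]
 [  0.           0.           1.        ]] [0.50257329 0.73184139 0.51932799] [ 1.0659487   0.00894022 -3.05486488] dict_keys(['pixels', 'intrinsics', 'xyz', 'rotation'])
top [[493.91611387   0.         279.2019612 ]
 [  0.         493.91611387 205.52634734]
 [  0.           0.           1.        ]] [ 0.4289247  -0.03583892  1.35873265] [ 0.12092495 -0.00354812 -1.57149313] dict_keys(['pixels', 'intrinsics', 'xyz', 'rotation'])
```

View pics/side0.png

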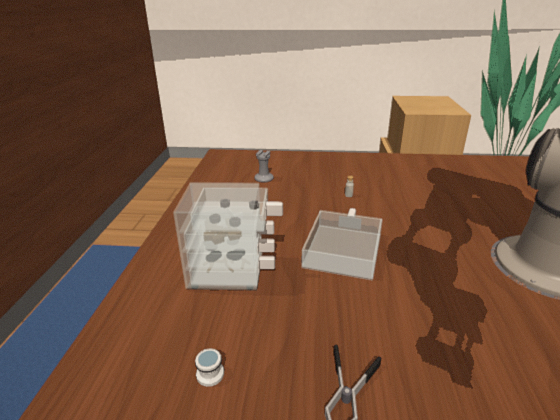

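View pics/top0.png

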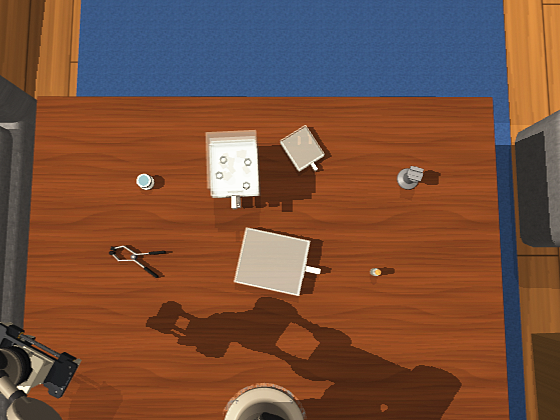

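The side view shows the unit at (225,235) with its top pull at (275,208). The top view shows the unit at (232,165), its pull at (236,202) and four nuts inside.

There are three candidate drawers in the top view: in the unit (236,170), a large tray on the table (275,262) and a small tray (303,148). Only the one in the unit's top bay holds four nuts and sits where described. I'll confirm it with a crop.

```bash
cat > h.py <<'E'
import numpy as np,cv2
from scipy.spatial.transform import Rotation as Ro
def ray(c,uv):
    K=c["intrinsics"];p=np.linalg.inv(K)@[uv[0],uv[1],1]
    R=Ro.from_euler("xyz",c["rotation"]).as_matrix()
    return np.array(c["xyz"]),R@(p*[1,-1,-1])
def plane(c,uv,z):
    o,d=ray(c,uv);return o+d*(z-o[2])/d[2]
def tri(c1,p1,c2,p2):
    o1,d1=ray(c1,p1);o2,d2=ray(c2,p2)
    s=np.linalg.lstsq(np.c_[d1,-d2],o2-o1,rcond=None)[0]
    a=o1+s[0]*d1;b=o2+s[1]*d2
    return (a+b)/2,np.linalg.norm(a-b)
def proj(c,P):
    R=Ro.from_euler("xyz",c["rotation"]).as_matrix()
    q=R.T@(np.array(P)-c["xyz"]);q=c["intrinsics"]@(q*[1,-1,-1]);return q[:2]/q[2]
E
python3 - <<'E'
import numpy as np,cv2
t=np.load("pics/top0.npz")["pixels"];s=np.load("pics/side0.npz")["pixels"]
a=cv2.resize(t[125:215,195:270],None,fx=5.3,fy=5.3,interpolation=cv2.INTER_CUBIC)
b=cv2.resize(s[175:295,170:295],None,fx=3.2,fy=3.2,interpolation=cv2.INTER_CUBIC)
h=max(a.shape[0],b.shape[0]);P=lambda i:cv2.copyMakeBorder(i,0,h-i.shape[0],0,0,cv2.BORDER_CONSTANT)
o=np.hstack([P(a),P(b)]);print(a.shape,o.shape);cv2.imwrite("pics/crop0.png",o[:,:,::-1])
E
```

```text
(477, 398, 3) (477, 798, 3)
```

View pics/crop0.png

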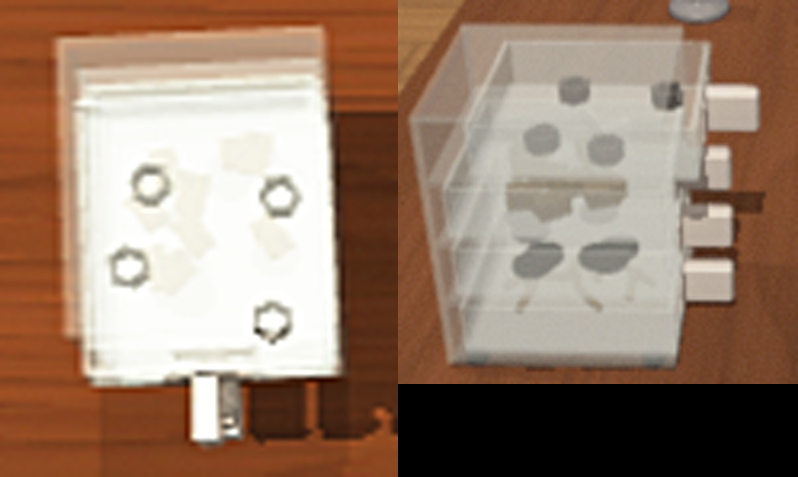

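The crop confirms it. The top drawer has four nuts and its pull tip is at about top (233.7,208.2) and side (282,203). It sits slightly yawed and stuck out. Next I'll triangulate.

```bash
python3 - <<'E'
from h import *
T=dict(np.load("pics/top0.npz"));S=dict(np.load("pics/side0.npz"))
np.set_printoptions(precision=4,suppress=True)
tc=lambda x,y:(195+x/5.3-.4,125+y/5.3-.4)
sc=lambda x,y:(170+(x-398)/3.2-.35,175+y/3.2-.35)
print("tip top",tri(T,tc(205,441),S,sc(758,92)))
print("base top",tri(T,tc(206,376),S,sc(708,91)))
z=.17
for p in[(88,381),(340,373),(78,103),(325,88)]:print("drawer rim",p,plane(T,tc(*p),.174))
for p in[(57,40),(325,28)]:print("unit top",plane(T,tc(*p),.178))
print("nuts",[plane(T,tc(*p),.15)[:2] for p in[(151,186),(280,197),(130,267),(272,321)]])
for n,u in dict(clamp=(130,258),stand=(408,180),vial=(376,271),loupe=(145,181),big=(275,262),small=(303,148)).items():print(n,plane(T,u,.02)[:2])
E
```

```text
tip top (array([0.5664, 0.0716, 0.1635]), np.float64(0.004417263916639124))
base top (array([0.5963, 0.0714, 0.163 ]), np.float64(0.004982375835458609))
drawer rim (88, 381) [0.595  0.1244 0.174 ]
drawer rim (340, 373) [0.5986 0.0094 0.174 ]
drawer rim (78, 103) [0.7248 0.1311 0.174 ]
drawer rim (325, 88) [0.732  0.0169 0.174 ]
unit top [0.7536 0.1408 0.178 ]
unit top [0.7594 0.0169 0.178 ]
nuts [array([0.6909, 0.0995]), array([0.6856, 0.0389]), array([0.6523, 0.1089]), array([0.6266, 0.0422])]
clamp [0.4494 0.3612]
stand [ 0.6622 -0.395 ]
vial [ 0.4142 -0.3009]
loupe [0.6595 0.3275]
big [ 0.4384 -0.0293]
small [ 0.7521 -0.1067]
```

Call:
step_arm --motion '[[[-0.8,-0.6,-0.4],-0.1],[[-1.6,-1.15,-0.8],-0.2],[[-2.4,-1.7,-1.2],-0.3],[[-3.1,-2.2,-1.6],-0.4],[[-3.9,-2.7,-1.9],-0.5],[[-4.6,-3.2,-2.2],-0.516],[[-5.4,-3.8,-2.5],-0.516],[[-6.17,-4.31,-2.6],-0.516],[[-6.17,-4.31,-2.6],-0.516],[[-6.17,-4.31,-2.6],-0.516]]' --hand 90

```text
time: 1.35
tool_pos: [0.4502, 0.0706, 0.3992]
tool_rot: [3.141, -0.001, -3.095]
contact_force: [0.7, 0.3, 0.6]
opening: 0.0595
grip_force: 0.0
```

Call:
step_arm --motion '[[[-1,0,0],0],[[-2,0,0],0],[[-3,0,0],0],[[-4,0,0],0],[[-5,0,0],0],[[-6,0,0],0],[[-7,0,0],0],[[-8,0,0],0],[[-8,0,0],0],[[-8,0,0],0]]'

```text
time: 2.6
tool_pos: [0.7961, 0.0811, 0.3392]
tool_rot: [3.139, 0.049, -3.094]
contact_force: [0.1, 0.4, 0.1]
opening: 0.0595
grip_force: 0.0
```

```bash
python3 - <<'E'
from cell import robot
print(robot.observe())
E
```

```text
{'time': 2.6, 'qpos': array([ 0.00411976,  1.01277963,  0.03608544,  0.00521605,  2.04356761,
       -1.61209472]), 'qvel': array([-0.00856206,  0.04283232,  0.00084554, -0.00023357, -0.05370019,
       -0.00425739]), 'joint_efforts': array([ 1.67874321e-01, -7.10633469e+01, -2.46969759e+01, -8.38482025e-03,
       -1.21170804e-01,  3.89942201e-03]), 'tool_pos': array([0.79612116, 0.08107869, 0.33916388]), 'tool_rot': array([ 3.13910098,  0.0493103 , -3.09374661]), 'contact_force': array([0.0828347 , 0.43231912, 0.13830806]), 'torque': array([0.02456844, 0.05841081, 0.06173893]), 'grip_force': 0.0, 'opening': 0.05951553022251274}
```

Call:
step_arm --motion '[[[0,0,0],0],[[0,0,0],0],[[0,0,0],0],[[0,0,0],0],[[0,0,0],0]]'

```text
time: 3.22
tool_pos: [0.7961, 0.0804, 0.3377]
tool_rot: [3.139, 0.047, -3.094]
contact_force: [0.6, -0.1, -0.2]
opening: 0.0594
grip_force: 0.0
```

```bash
python3 - <<'E'
from cell import robot
print(robot.observe()); print([a for a in dir(robot) if a[0]!='_'])
E
```

```text
{'time': 3.225, 'qpos': array([ 0.00328556,  1.01412833,  0.03707576,  0.00518745,  2.04375478,
       -1.61221492]), 'qvel': array([ 0.00153347,  0.00194848, -0.00056216,  0.00155651,  0.00163612,
       -0.00117035]), 'joint_efforts': array([ 2.25115611e-03, -7.22181559e+01, -2.48853725e+01, -1.64372718e-02,
       -1.34675447e-01, -1.39365970e-03]), 'tool_pos': array([0.79613738, 0.08040657, 0.33772373]), 'tool_rot': array([ 3.13902138,  0.04678574, -3.09447797]), 'contact_force': array([ 0.57689864, -0.07943675, -0.16972375]), 'torque': array([ 0.02698152, -0.00135409, -0.0578295 ]), 'grip_force': 0.0, 'opening': 0.05940157114237664}
['IKError', 'hand_in', 'observe', 'read_camera', 'tip_extent']
```

Call:
step_arm --motion '[[[1,0,-0.3],0],[[2,0,-0.8],0],[[3,0,-1.6],0],[[4,0,-2.4],0],[[5,0,-3.2],0],[[5,0,-4.2],0],[[5,0,-5.2],0],[[5,0,-6.2],0],[[5,0,-7.2],0],[[5,0,-8.2],0]]'

```text
time: 4.47
tool_pos: [0.426, 0.0563, 0.7058]
tool_rot: [3.132, 0.032, -3.095]
contact_force: [-42.7, -0.5, 0.6]
opening: 0.0595
grip_force: 0.0
```

```bash
python3 - <<'E'
from cell import robot
o=robot.observe();print(o["qpos"],o["tool_pos"],o["tool_rot"])
E
```

```text
[-0.05675859  0.41713312  0.03559135  0.02827201  2.65821454 -1.64954569] [0.42599766 0.05628028 0.70579908] [ 3.13168408  0.03168619 -3.09452425]
```

```bash
cat >> h.py <<'E'
np.set_printoptions(precision=4,suppress=True)
def st():
    from cell import robot
    o=robot.observe();R=Ro.from_euler("xyz",o["tool_rot"]).as_matrix()
    print("t",round(o["time"],2),"p",o["tool_pos"],"q",o["qpos"],"tx",R[:,0],"ty",R[:,1],"tz",R[:,2],"F",o["contact_force"],"open",o["opening"],"grip",o["grip_force"])
    return o,R
def go(*P):
    o,R=st()
    for p in P:print("shift",R.T@(np.array(p)-o["tool_pos"])/.06)
E
python3 -c "
from h import *
go((.56,.07,.35),(.575,.0705,.26))"
```

```text
t 4.47 p [0.426  0.0563 0.7058] q [-0.0568  0.4171  0.0356  0.0283  2.6582 -1.6495] tx [-0.9984 -0.047  -0.0317] ty [-0.0474  0.9988  0.0099] tz [ 0.0312  0.0114 -0.9994] F [-42.6513  -0.4917   0.6146] open 0.05953437814568699 grip 0.0
shift [-2.0527  0.0639  5.999 ]
shift [-2.2551  0.0455  7.506 ]
```

Call:
step_arm --motion '[[[0,0,1],0],[[0,0,2],0],[[-0.4,0,3],0],[[-0.8,0,4],0],[[-1.2,0,5],0],[[-1.6,0,5.9],0],[[-1.9,0.05,6.6],0],[[-2.1,0.05,7.2],0],[[-2.25,0.05,7.5],0],[[-2.25,0.05,7.5],0]]'

```text
time: 5.72
tool_pos: [0.5741, 0.0709, 0.2578]
tool_rot: [3.131, 0.026, -3.094]
contact_force: [0.3, -0.3, 0.7]
opening: 0.0594
grip_force: 0.0
```

```bash
python3 -c "
from h import *
from cell import robot
o,R=st()
c=robot.read_camera('wrist');np.savez('pics/w1.npz',p=o['tool_pos'],R=R,**c);cv2.imwrite('pics/w1.png',c['pixels'][:,:,::-1]);print(c['intrinsics'],c['T_tool_cam'])"
```

```text
t 5.72 p [0.5741 0.0709 0.2578] q [-0.0157  0.4158  1.3721  0.0121  1.3279 -1.6366] tx [-0.9985 -0.0472 -0.0265] ty [-0.0474  0.9988  0.0101] tz [ 0.026   0.0113 -0.9996] F [ 0.2615 -0.3216  0.6579] open 0.05938913339738656 grip 0.0
[[300.4688   0.     281.7104]
 [  0.     300.4688 207.2979]
 [  0.       0.       1.    ]] [[-0.0007  0.9638  0.2666  0.0722]
 [ 1.      0.0006  0.0004  0.0003]
 [ 0.0003  0.2666 -0.9638 -0.1398]
 [ 0.      0.      0.      1.    ]]
```

View pics/w1.png

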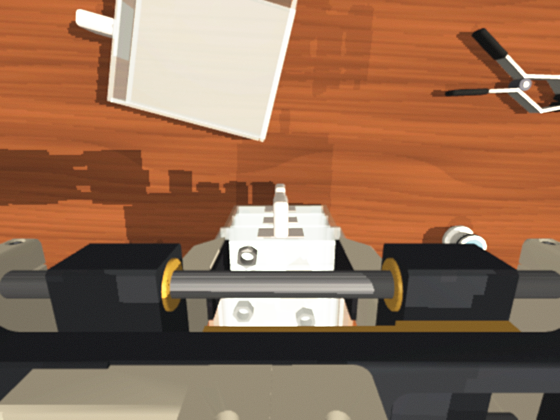

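The wrist view shows the pull at columns 275–289 and rows 185–236. It's vertical in the image, so it lines up with the tool, and it sits centred between the fingers. I'll compute its position.

```bash
python3 -c "
from h import *
d=np.load('pics/w1.npz');c={'intrinsics':d['intrinsics']}
T=d['T_tool_cam'];R=d['R']@T[:3,:3];c['xyz']=d['p']+d['R']@T[:3,3];c['rotation']=Ro.from_matrix(R).as_euler('xyz')
g=cv2.cvtColor(d['pixels'],cv2.COLOR_RGB2HSV)
m=((g[:,:,1]<60)&(g[:,:,2]>140))
for r in(186,188,190,195,200,204):
  x=np.where(m[r,262:300])[0]+262;print(r,x.min() if len(x) else None,x.max() if len(x) else None)
for uv in[(281,186),(281,236),(231,207),(329,207)]:print(uv,plane(c,uv,.166))
S=dict(np.load('pics/side0.npz'));T0=dict(np.load('pics/top0.npz'))
print(tri(c,(281,187),S,(282,203.4)),tri(c,(281,187),T0,(233.3,207.8)))
go((.58,.0705,.165),(.58,.0705,.153))
"
```

```text
186 276 283
188 276 284
190 275 284
195 276 284
200 274 286
204 273 287
(281, 186) [0.5509 0.0705 0.166 ]
(281, 236) [0.593  0.0724 0.166 ]
(231, 207) [0.5698 0.0314 0.166 ]
(329, 207) [0.5664 0.1096 0.166 ]
(array([0.5589, 0.0704, 0.1612]), np.float64(0.011740745391423838)) (array([0.5774, 0.0763, 0.0668]), np.float64(0.009421984950669563))
t 5.78 p [0.5746 0.0709 0.2603] q [-0.0157  0.413   1.3699  0.0121  1.3289 -1.6366] tx [-0.9984 -0.0472 -0.0305] ty [-0.0475  0.9988  0.0099] tz [ 0.03    0.0113 -0.9995] F [-0.8187  1.1549  0.2422] open 0.058973718684671654 grip 0.0
shift [-0.0407 -0.0273  1.5894]
shift [-0.0346 -0.0293  1.7893]
```

Call:
step_arm --motion '[[[-0.03,-0.02,0.5],0],[[-0.03,-0.02,1.0],0],[[-0.03,-0.02,1.4],0],[[-0.03,-0.02,1.65],0],[[-0.03,-0.02,1.76],0],[[-0.03,-0.02,1.76],0]]'

```text
time: 6.52
tool_pos: [0.5804, 0.071, 0.1557]
tool_rot: [3.132, 0.033, -3.094]
contact_force: [0.2, 0.7, 0.0]
opening: 0.0591
grip_force: 0.0
```

Call:
step_arm --motion '[[[0,0,0],0],[[0,0,0],0],[[0,0,0],0],[[0,0,0],0],[[0,0,0],0],[[0,0,0],0]]' --hand 255 --squeeze 45

```text
time: 7.28
tool_pos: [0.5801, 0.071, 0.1551]
tool_rot: [3.132, 0.032, -3.094]
contact_force: [-0.3, 0.9, 1.6]
opening: 0.0116
grip_force: 45.0
```

Call:
step_arm --motion '[[[0.15,0,-0.01],0],[[0.4,0,-0.02],0],[[0.7,0,-0.03],0],[[1.0,0,-0.04],0],[[1.3,0,-0.05],0],[[1.6,0,-0.06],0],[[1.9,0,-0.07],0],[[2.15,0,-0.08],0],[[2.3,0,-0.09],0],[[2.3,0,-0.09],0]]'

```text
time: 8.52
tool_pos: [0.4415, 0.0645, 0.1559]
tool_rot: [3.132, 0.032, -3.094]
contact_force: [-0.2, -0.7, -1.3]
opening: 0.0116
grip_force: 45.0
```

```bash
python3 -c "
from h import *
from cell import robot
st()
ims=[]
for n in('side','top'):
  c=robot.read_camera(n);ims.append(c['pixels'])
o=np.hstack([ims[0][150:310,150:400],ims[1][110:270,180:340]]);o=cv2.resize(o,None,fx=1.9,fy=1.9,interpolation=cv2.INTER_CUBIC);cv2.imwrite('pics/b.png',o[:,:,::-1])"
```

```text
t 8.53 p [0.4415 0.0645 0.1559] q [-0.0356  0.2842  1.8839  0.0154  0.9425 -1.6625] tx [-0.9984 -0.0471 -0.0319] ty [-0.0475  0.9988  0.0098] tz [ 0.0314  0.0113 -0.9994] F [-0.1878 -0.732  -1.3073] open 0.011649642576794624 grip 44.99891996383667
```

View pics/b.png

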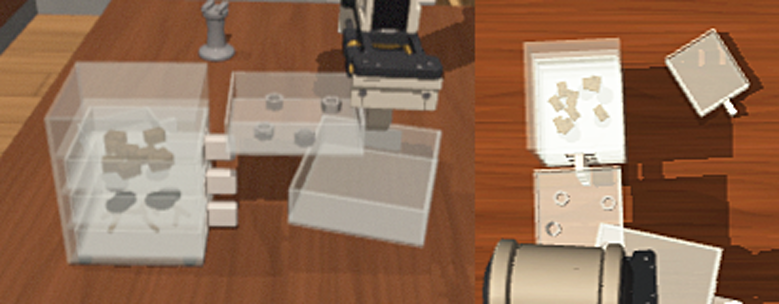

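The drawer is clear of the unit with all four nuts in it. Next I'll lift it and spin it so the front-left corner faces the robot.

Call:
step_arm --motion '[[[0,0,-0.2],0],[[0,0,-0.6],0],[[0,0,-1.1],0],[[0,0,-1.6],-0.05],[[0,0,-2.1],-0.15],[[0,0,-2.6],-0.25],[[0,0,-3.1],-0.35],[[0,0,-3.6],-0.45],[[0,0,-4.0],-0.55],[[0,0,-4.3],-0.65]]'

```text
time: 9.88
tool_pos: [0.434, 0.0615, 0.4157]
tool_rot: [-3.128, 0.033, -2.441]
contact_force: [-0.4, 0.3, -2.2]
opening: 0.0115
grip_force: 45.0
```

```bash
python3 -c "
from h import *
go((.8,.06,.43))"
```

```text
t 9.88 p [0.434  0.0615 0.4157] q [-0.0432  0.0764  1.4012  0.0125  1.6308 -2.3137] tx [-0.7638 -0.6446 -0.0329] ty [-0.6445  0.7645 -0.0132] tz [ 0.0337  0.0111 -0.9994] F [-0.4427  0.3308 -2.1914] open 0.011452714773190455 grip 44.998966455459595
shift [-4.6513 -3.9542 -0.0324]
```

Call:
step_arm --motion '[[[-0.15,-0.13,0],0],[[-0.5,-0.42,0],0],[[-0.95,-0.8,0],0],[[-1.45,-1.2,0],0],[[-1.95,-1.65,0],0],[[-2.45,-2.05,0],0],[[-2.9,-2.45,0],0],[[-3.3,-2.8,0],0],[[-3.7,-3.1,0],0],[[-4.0,-3.4,0],0]]'

```text
time: 11.12
tool_pos: [0.7455, 0.0591, 0.4181]
tool_rot: [-3.13, 0.032, -2.446]
contact_force: [53.5, 2.2, 68.6]
opening: 0.0117
grip_force: 45.0
```

Call:
step_arm --motion '[[[-0.75,-0.65,0],0],[[-1.5,-1.3,0],0],[[-2.25,-1.9,0],0],[[-3,-2.5,0],0],[[-3.75,-3.1,0],0],[[-4.5,-3.8,0],0],[[-5.3,-4.5,0],0],[[-6,-5.1,0],0],[[-6.8,-5.8,0],0],[[-7.6,-6.4,0],0]]'

```text
time: 12.38
tool_pos: [0.8313, 0.0427, 0.2957]
tool_rot: [-3.099, 0.073, -2.443]
contact_force: [0.5, -0.1, -0.7]
opening: 0.0121
grip_force: 45.0
```

```bash
python3 -c "
from h import *
st()"
```

```text
t 12.38 p [0.8313 0.0427 0.2957] q [-0.0471  1.0681  0.0371  0.0193  1.954  -2.3069] tx [-0.7637 -0.6414 -0.0727] ty [-0.6402  0.7671 -0.0425] tz [ 0.083   0.014  -0.9964] F [ 0.5284 -0.0791 -0.6631] open 0.012125757104130568 grip 44.99985158443451
```

Call:
step_arm --motion '[[[-0.75,-0.63,-0.3],0]]'

```text
time: 12.5
tool_pos: [0.8431, 0.0406, 0.296]
tool_rot: [-3.076, 0.103, -2.441]
contact_force: [0.5, -0.3, -2.2]
opening: 0.0122
grip_force: 45.0
```

Call:
step_arm --motion '[[[-0.75,-0.63,-0.3],0]]'

```text
time: 12.62
tool_pos: [0.8543, 0.0381, 0.3015]
tool_rot: [-3.05, 0.137, -2.439]
contact_force: [1.0, 0.1, -1.3]
opening: 0.0117
grip_force: 45.0
```

Call:
step_arm --motion '[[[-0.75,-0.63,-0.3],0]]'

```text
time: 12.75
tool_pos: [0.8646, 0.0359, 0.3084]
tool_rot: [-3.024, 0.17, -2.435]
contact_force: [0.5, -0.7, -1.2]
opening: 0.0114
grip_force: 45.0
```

```bash
python3 -c "
from h import *
st()"
```

```text
t 12.75 p [0.8646 0.0359 0.3084] q [-0.0578  1.0588  0.0369  0.0323  1.8419 -2.3133] tx [-0.7497 -0.6399 -0.1687] ty [-0.6296  0.7682 -0.1158] tz [ 0.2038  0.0194 -0.9788] F [ 0.4517 -0.7462 -1.2005] open 0.011352286937590439 grip 44.999733567237854
```

Call:
step_arm --motion '[[[-0.74,-0.64,-0.25],0]]'

```text
time: 12.88
tool_pos: [0.875, 0.0331, 0.3146]
tool_rot: [-2.998, 0.201, -2.431]
contact_force: [-0.3, -0.6, -1.8]
opening: 0.0117
grip_force: 45.0
```

Call:
step_arm --motion '[[[-0.74,-0.64,-0.25],0]]'

```text
time: 13.0
tool_pos: [0.8846, 0.0302, 0.3216]
tool_rot: [-2.973, 0.232, -2.426]
contact_force: [0.7, -0.4, -1.5]
opening: 0.0115
grip_force: 45.0
```

Call:
step_arm --motion '[[[-0.74,-0.64,-0.25],0]]'

```text
time: 13.12
tool_pos: [0.8933, 0.0275, 0.3308]
tool_rot: [-2.947, 0.263, -2.42]
contact_force: [0.4, 0.1, -2.4]
opening: 0.0118
grip_force: 45.0
```

Call:
step_arm --motion '[[[-0.74,-0.64,-0.25],0]]'

```text
time: 13.25
tool_pos: [0.9012, 0.025, 0.3421]
tool_rot: [-2.92, 0.294, -2.413]
contact_force: [0.0, -0.1, -1.7]
opening: 0.0117
grip_force: 45.0
```

Call:
step_arm --motion '[[[-0.74,-0.64,-0.25],0]]'

```text
time: 13.38
tool_pos: [0.908, 0.0225, 0.3551]
tool_rot: [-2.893, 0.324, -2.406]
contact_force: [0.6, 0.2, -2.4]
opening: 0.0117
grip_force: 45.0
```

```bash
python3 -c "
from h import *
st()"
```

```text
t 13.38 p [0.908  0.0225 0.3551] q [-0.0779  1.0227  0.0371  0.0557  1.6796 -2.3264] tx [-0.7027 -0.6363 -0.3183] ty [-0.5926  0.771  -0.2332] tz [ 0.3938  0.0248 -0.9189] F [ 0.6171  0.1797 -2.3875] open 0.011668567846020007 grip 44.99994099140167
```

Call:
step_arm --motion '[[[-0.74,-0.64,-0.2],0]]'

```text
time: 13.5
tool_pos: [0.9153, 0.0203, 0.3674]
tool_rot: [-2.865, 0.354, -2.397]
contact_force: [-0.3, -0.1, -1.4]
opening: 0.0117
grip_force: 45.0
```

Call:
step_arm --motion '[[[-0.74,-0.64,-0.2],0]]'

```text
time: 13.62
tool_pos: [0.9216, 0.018, 0.3802]
tool_rot: [-2.838, 0.383, -2.388]
contact_force: [0.2, 0.7, -0.9]
opening: 0.0118
grip_force: 45.0
```

Call:
step_arm --motion '[[[-0.74,-0.64,-0.2],0]]'

```text
time: 13.75
tool_pos: [0.9269, 0.0158, 0.395]
tool_rot: [-2.809, 0.412, -2.377]
contact_force: [-0.1, 0.3, -1.7]
opening: 0.0117
grip_force: 45.0
```

Call:
step_arm --motion '[[[-0.74,-0.64,-0.2],0]]'

```text
time: 13.88
tool_pos: [0.9312, 0.0137, 0.4114]
tool_rot: [-2.78, 0.441, -2.366]
contact_force: [-1.2, -0.2, -0.9]
opening: 0.0119
grip_force: 45.0
```

Call:
step_arm --motion '[[[-0.74,-0.64,-0.2],0]]'

```text
time: 14.0
tool_pos: [0.9344, 0.0115, 0.4291]
tool_rot: [-2.75, 0.469, -2.354]
contact_force: [0.3, 0.4, -1.5]
opening: 0.0122
grip_force: 45.0
```

```bash
python3 -c "
from h import *
from cell import robot
go((.72,.06,.42))
c=robot.read_camera('top')['pixels'];d=robot.read_camera('side')['pixels']
o=np.hstack([cv2.resize(c[40:240,150:310],None,fx=2.4,fy=2.4),cv2.resize(d[60:260,140:300],None,fx=2.4,fy=2.4)]);cv2.imwrite('pics/d.png',o[:,:,::-1])
"
```

```text
t 14.0 p [0.9344 0.0115 0.4291] q [-0.0955  0.9637  0.0371  0.0804  1.5444 -2.3369] tx [-0.6293 -0.6324 -0.4516] ty [-0.5335  0.7742 -0.3406] tz [ 0.5651  0.0266 -0.8246] F [ 0.3097  0.4318 -1.4751] open 0.012162443943038462 grip 45.00089943408966
shift [ 1.8064  2.5831 -1.8721]
```

View pics/d.png

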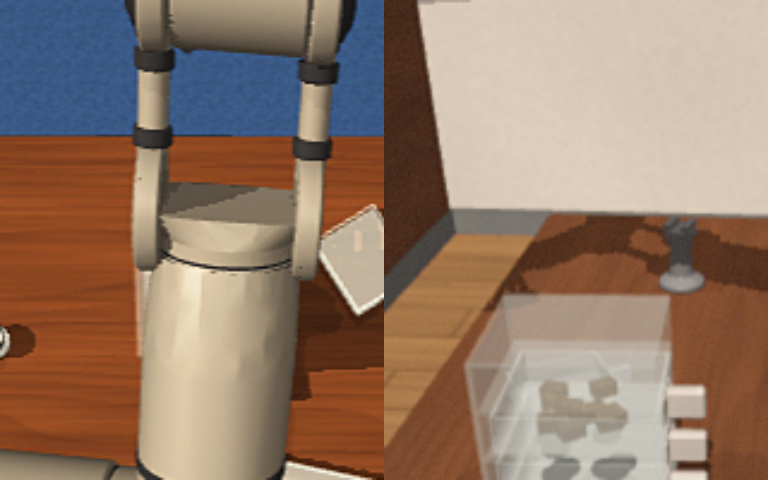

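The arm hides the drawer from above in this view. The tool is tilted 34° with both the front and the left sides down. I'll draw back into view, clear of the joint limit, and check the nuts.

```bash
python3 -c "
from h import *
go((.68,.05,.45))"
```

```text
t 14.1 p [0.9339 0.0114 0.4314] q [-0.0957  0.9616  0.0362  0.0803  1.5448 -2.3368] tx [-0.6284 -0.6324 -0.453 ] ty [-0.5324  0.7742 -0.3423] tz [ 0.5672  0.0261 -0.8232] F [-0.513   0.8816 -0.9895] open 0.01193316595061924 grip 45.00052213668823
shift [ 2.1119  2.6456 -2.6384]
```

Adding a small spin of -0.12 to even out the front and left tilt.

Call:
step_arm --motion '[[[0.05,0.07,-0.07],0],[[0.2,0.25,-0.25],0],[[0.4,0.5,-0.5],0],[[0.65,0.8,-0.8],-0.03],[[0.9,1.12,-1.12],-0.06],[[1.15,1.45,-1.45],-0.09],[[1.4,1.77,-1.77],-0.12],[[1.65,2.08,-2.08],-0.12],[[1.85,2.35,-2.35],-0.12],[[2.0,2.5,-2.5],-0.12]]'

```text
time: 15.35
tool_pos: [0.6926, 0.0484, 0.4478]
tool_rot: [-2.699, 0.419, -2.232]
contact_force: [0.0, -0.1, -2.2]
opening: 0.0118
grip_force: 45.0
```

```bash
python3 -c "
from h import *
from cell import robot
o,R=st()
S=robot.read_camera('side');T=robot.read_camera('top')
np.savez('pics/s3.npz',**S)
P=o['tool_pos']+R@[-.083+.018*0,0,0]
u=proj(S,P);print('side px',u,'top px',proj(T,P))
# drawer frame: -x=tx,+y=ty ; corner from pull (22 mm towards +x, 52 y, 14 down along tz)
f=lambda a,b,h:o['tool_pos']+R@np.array([a,b,h])
for n,p in dict(corner=(-.022,.052,.012),frontright=(-.022,-.052,.012),backleft=(-.143,.052,.012)).items():print(n,f(*p),proj(S,f(*p)),proj(T,f(*p)))
x,y=int(u[0]),int(u[1]);x=max(x,90);y=max(y,80)
cv2.imwrite('pics/e.png',cv2.resize(S['pixels'][y-80:y+80,x-90:x+90],None,fx=3.7,fy=3.7,interpolation=cv2.INTER_CUBIC)[:,:,::-1]);print(x-90,y-80)
"
```

```text
t 15.35 p [0.6926 0.0484 0.4478] q [-0.0692  0.2734  1.212   0.0755  1.0611 -2.4705] tx [-0.5612 -0.7209 -0.4066] ty [-0.6061  0.6925 -0.3912] tz [ 0.5636  0.0269 -0.8256] F [ 0.0042 -0.055  -2.2391] open 0.011843560793854685 grip 45.00079572200775
side px [157.8337  18.3136] top px [198.9874  95.5392]
corner [0.6802 0.1006 0.4264] [203.001   57.7276] [206.8524 134.7253]
frontright [0.7432 0.0286 0.4671] [174.2219  24.6571] [242.9057  96.0978]
backleft [0.7481 0.1878 0.4756] [129.6667  27.5974] [156.5592  91.9437]
67 0
```

View pics/e.png

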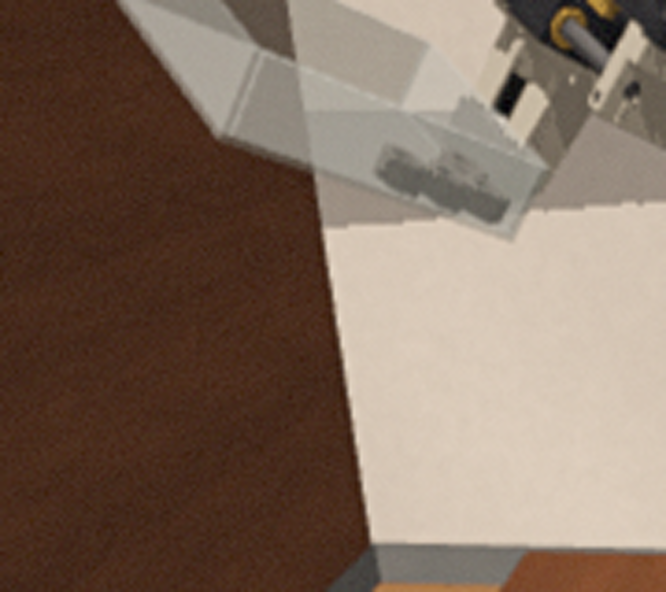

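The side crop shows the nuts as a dark group at (385–505,150–220), against the left wall next to the lowest corner at (512,235). I'll check the layout with the wrist camera.

```bash
python3 -c "
from h import *
from cell import robot
o,R=st()
w=robot.read_camera('wrist')['pixels'];t=robot.read_camera('top')['pixels']
o=np.hstack([cv2.resize(w[170:350,180:380],None,fx=2,fy=2,interpolation=cv2.INTER_CUBIC),cv2.resize(t[60:150,140:240],None,fx=4,fy=4,interpolation=cv2.INTER_CUBIC)]);cv2.imwrite('pics/f.png',o[:,:,::-1])
"
```

```text
t 15.45 p [0.6927 0.0484 0.4481] q [-0.0693  0.2734  1.2112  0.0755  1.0616 -2.4704] tx [-0.5612 -0.7209 -0.4067] ty [-0.606   0.6925 -0.3914] tz [ 0.5638  0.0269 -0.8255] F [ 0.2816 -0.6645 -0.717 ] open 0.01175534279971581 grip 45.00040411949158
```

View pics/f.png

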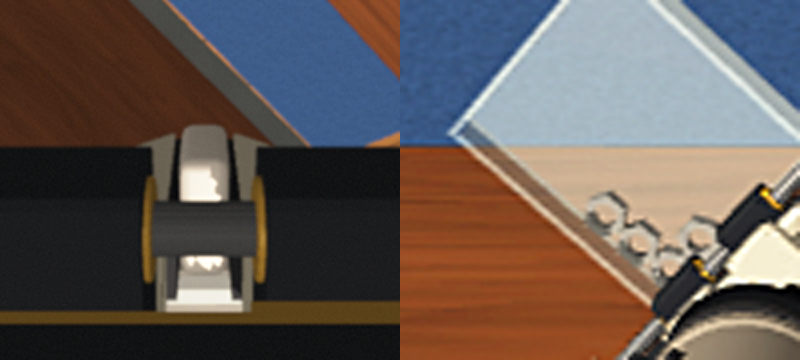

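The top view shows all four nuts touching in an L at the corner, three along the left wall and one along the front, at crop (605,213), (638,237), (668,265) and (702,235). I'll measure how far each is from the corner in drawer coordinates.

```bash
python3 -c "
from h import *
T=dict(np.load('pics/top0.npz'));o,R=st()
C=o['tool_pos']+R@[-.022,.052,.012]
for x,y in[(605,213),(638,237),(668,265),(702,235)]:
  u=(140+(x-400)/4-.4,60+y/4-.4);a,d=ray(T,u)
  n=R[:,2];Q=C-n*.011   # top faces of the nuts, 11 mm off the floor
  p=a+d*(n@(Q-a))/(n@d);l=R.T@(p-C)*1000;print('to rear',-l[0],'to right',-l[1],'dist',np.hypot(l[0],l[1]))
"
```

```text
t 15.55 p [0.6941 0.0479 0.4473] q [-0.0698  0.2765  1.209   0.0754  1.0612 -2.4705] tx [-0.5617 -0.7206 -0.4065] ty [-0.6059  0.6928 -0.3911] tz [ 0.5634  0.0266 -0.8257] F [-0.1327 -0.5578 -1.6741] open 0.011677503202895243 grip 45.00069737434387
to rear 50.57563943626469 to right 14.652272764411252 dist 52.655335926663305
to rear 31.9879161471572 to right 16.279634288025438 dist 35.8922452904442
to rear 12.924249159869108 to right 15.445761357826736 dist 20.139706062137822
to rear 10.808198491276343 to right 37.65840769700046 dist 39.17872924049901
```

All four nuts are gathered in the corner. The drawer is held steady at about 0.42 m, tilted 34°, and clear of everything. I'll settle briefly and hand in.

Call:
step_arm --motion '[[[0,0,0],0],[[0,0,0],0],[[0,0,0],0],[[0,0,0],0]]'

```text
time: 16.05
tool_pos: [0.6941, 0.0479, 0.4467]
tool_rot: [-2.7, 0.418, -2.233]
contact_force: [0.0, -0.4, -2.2]
opening: 0.0115
grip_force: 45.0
```

```bash
python3 -c "
from h import *
from cell import robot
st();print(robot.hand_in())"
```

```text
t 16.05 p [0.6941 0.0479 0.4467] q [-0.0698  0.277   1.2094  0.0755  1.0612 -2.4705] tx [-0.5621 -0.7205 -0.406 ] ty [-0.6061  0.6929 -0.3905] tz [ 0.5627  0.0266 -0.8262] F [ 0.0339 -0.3915 -2.237 ] open 0.011545758180427971 grip 45.00090301036835
the job is handed in; nothing more can be done
None
```

I handed the job in at 16 s with the drawer gripped by its pull and held steady about 0.42 m up, tipped 34° front-left corner lowest; all four nuts are in an L at that corner, the farthest about 50 mm from it, and the verdict was not shown.

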